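# Shut the tostonera and clip its handles together

### The arm

A 6-joint arm with a two-finger parallel gripper is mounted at the origin on the work surface. World frame = base frame: x ahead of the robot, y to its left, z up, the work surface at z = 0. Lengths are in m, angles in rad, forces in N, time in s.
With the tool pointing down it reaches from about 0.35 to 0.975 m from the base axis. Payload 4.9 kg.
Tool frame: the origin (TCP) lies midway between the tips of the shut fingers; the grasp point (between the pads) lies ctrl.grip_depth behind it (ctrl.grip_depth is the distance from the TCP to the grasp point, in m); y points along the fingers, z is the direction in which the jaws open and shut, and the axes are right-handed (so a half turn about y gives the same grasp; the last joint's range is limited). The gripper opens to 85 mm and grips with 20 to 120 N. Pads are 22 mm wide; open, the fingers measure 114 mm over their backs; the gripper's body (76 mm by 85 mm) begins 54 mm behind the grasp point. The pads swing forward as they close: fully open they stand 13 mm farther back than shut.
Start: joints at [-0.119, 0.053, 1.613, -0, 1.476, -0.119], TCP at [0.625, 0, 0.196] pointing down, gripper open.
Joint ranges: [-3.01, 3.01], [-1.01, 2.22], [0.06, 2.58], [-1.02, 4.17], [0.09, 2.62], [-3.14, 3.14]. Speed limits (rad/s): [2.57, 2.57, 3.14, 3.14, 3.14, 3.14].

### API

Orientations are given as a rotation vector (axis times angle).
In Python, from station import ctrl gives the robot as it stands.
- The arm moves only by the tool jog_arm, never from a script. Its argument "moves" is a list of rows, each a list of 6 numbers: the shift along the tool's x, y, z in mm, then the turn, a rotation vector about the tool's x, y, z in rad. In form: [[x, y, z, wx, wy, wz], ...]. A call has 1 to 12 rows; each row shifts and turns the commanded pose from where the row before left it, along the tool's axes as they then stand; what a row does not reach is not made up. A row lasts 1/10 s, in which the tool goes at most 50 mm and 8.59 degrees, less where a joint would pass 70% of its speed; a pose out of reach is approached as far as the arm can. A call is refused whole if a number of a shift passes 50 or a number of a turn 0.15, either way. A call with a gripper value outside its range is refused whole. "grip" is the finger opening in mm, from 0 to 85.4, set as the call begins (left out, the last holds). The fingers move at their own pace and stop on an object; "grip_force" is the grip in N (left out, the last holds). Time passes only in rows, so rows that do not move let the fingers close. It gives the time, the measured TCP pose, the force and the opening at its end, in the units of the state.
- ctrl.get_obs(): the state, without advancing time (a new reading comes with each control period).
- ctrl.get_image(name): name is "scene" or "side" or "wrist"; returns the picture (420x560x3 uint8, red, green, blue); there is no depth.
- ctrl.camera_params(name): a dict with "fx", "fy", "cx", "cy" (pixels), "pose" (4x4, takes a point from camera to world coordinates); the wrist camera has in their place "T_tool_cam" (4x4, takes a point from camera to tool coordinates, whose origin is the TCP and whose axes are the tool frame's). Camera axes: x right, y up, looking along -z (the intrinsics and any distortion apply to the point x, -y, -z); pixel columns grow to the right and rows downward; lengths in m; the calibration is good to about 2 mm. A picture is of the moment at which its call begins: read the wrist's pose just before it. camera_params takes no time and is no camera call.
- ctrl.finish_job(): hands the job in, once; it reports no verdict.
The state is a dict: "t": time; "q": joint angles; "dq": joint speeds; "effort": joint torques, N m; "tool_pos": TCP position; "tool_rot": TCP orientation; "contact_force": force on the tool from outside, world axes, zero at the start; "wrist_torque": the same for the moment, N m; "opening": finger opening in m.
Only numpy, scipy, OpenCV 4.12 (cv2) and the standard library are available. Lean on these libraries where they do the work, as an engineer would, in place of code of your own. Each camera call takes 0.05 s, during which the arm holds its last target. There are 200 camera calls.

### The job

Two cedar tostoneras stand upright in their stands: one is already shut and held by its clip, the other gapes. Press the gaping one shut, then take the loose spring clip from the shelf and clip it squarely over the tops of that tostonera's two handles, centred on them and pushed well down, so that it holds them together, and let go. Do not disturb the bowls, the ladle or the pitcher.

Things in the scene. Friction and masses are not known exactly. Their poses are not given: they have to be found in the camera images.
- press: The gaping tostonera (no clip on it), fixed; its side of the shelf varies. Dark stand 80 x 125 x 18 mm (x, y, z). Origin: centre of the stand's underside; z up, y along the hinge. Two upright cedar leaves, each 10 mm thick, 95 mm wide (y) to z = 115 mm, then a handle 40 mm wide to z = 170 mm. Fixed leaf: x = 0 to 10 mm; moving leaf, when shut: x = -10 to 0.
- press_top (a point): Fixed point, middle of the top of both handles as they are when shut (press frame x = 0, y = 0, z = 170 mm; the shut pair is 20 mm thick, centred here). Axes as press. The stand's low back rest reaches x = 22 mm, z = 40 mm.
- press_leaf (a joint): Moving leaf's angle (rad): 0 shut; it grows as the leaf's top swings towards the press's own -x. Starts at 0.16 to 0.30. Hinge axis along y at press x = 0, z = 23 mm, stiff with friction (1 N at the handle moves it): the leaf stays where it is left.
- leaf_top (a point): Middle of the top of the moving leaf's handle (on the leaf).
- other_press: The second tostonera, the same make and size and fixed too, already shut with its own clip on the handles (top of that clip at z = 235 mm). Nothing to do here. Origin: centre of its stand's underside.
- clip: Loose steel spring clip, 55 to 90 g, standing on its jaw tips, tails up. Two mirror-image levers 36 mm wide (y) on a pin along y. Origin: pin's centre, 49 mm above the jaw tips; z up at rest. The frame belongs to the +x lever and tilts about y by half of clip_jaw's change as the clip opens; y stays the pin's direction. Either side may face either way on the handles.
- clip_tail (a point): Middle of the +x tail's end: a round bar 10 mm thick along y, 47 mm above the pin at x = +28 mm at rest (its twin at x = -28; 67 mm over both). Squeezing the bars together along x opens the jaws: 5 to 15 N; a stop is met at 34 mm over the bars. Let go, it springs shut.
- clip_tip (a point): Inner edge of the +x jaw's tip (its twin at -x), 48 mm below the pin. At the stop the jaws gape about 43 mm at the tips, 27 mm at 15 mm below the pin. The pin is 10 mm thick, 40 mm long: the handles' top cannot come nearer than 5 mm below its axis.
- clip_jaw (a joint): Opening angle between the clip's levers (rad): 0 at rest (jaw tips 10 mm apart), about 0.2 when clamped on 20 mm (jaws parallel, about 8 N), 0.7 at the stop.
- bowl: Lower of two stacked white ceramic bowls, 150 mm across, 55 mm high. Origin: centre of its underside. Leave alone.
- bowl_top: Upper bowl, 120 mm across, resting in the lower one. Origin: centre of its underside. Leave alone.
- pitcher: Plastic pitcher with a flip lid, 114 mm across, 184 mm high. Origin: centre of its underside. Leave alone.
- ladle: Stainless ladle lying on the shelf: cup 86 mm across, 34 mm high, handle 265 mm long towards its own -x. Origin: centre under the cup. Leave alone.
There are look-alikes about, which are no part of the job. What is shaped like the press but green or yellow is not meant.

How it is judged:
By the outcome, as a careful person would: the job done as asked, in the order asked, and still so for the second after the job is handed in, with the robot touching nothing.
It also fails if it takes over 61 s, if anything falls off the work surface, if the arm or the gripper's body presses on something with over 40 N, if the wrist force passes 120 N, or if a joint passes its speed limit or range.

## Working session

There is one attempt and no reset: what is moved stays moved. The work goes in short steps, Python scripts to look and compute and a tool call to move; the robot and the scene stay as the last step left them, time stands still between calls to the robot, and variables do not carry over. Pictures are saved under pics/ and viewed, about 8 in all and at most 12, crops included, and the job is handed in when it is done.

Besides the shell and the picture viewer there is one more tool, called after "Emit:" in YAML: its name, and indented under it one key for each argument. jog_arm: Moves the arm, as the interface text tells. Its arguments: {"type":"object","properties":{"moves":{"type":"array","items":{"type":"array","items":{"type":"number"}}},"grip":{"type":"number"},"grip_force":{"type":"number"}},"required":["moves"]}

```bash
mkdir -p pics; ls
python3 - <<'E'
from station import ctrl
import cv2,numpy as np
o=ctrl.get_obs();print(o,ctrl.grip_depth)
for n in("scene","side"):
    im=ctrl.get_image(n);cv2.imwrite(f"pics/{n}0.png",im[:,:,::-1]);print(n,ctrl.camera_params(n))
print(ctrl.camera_params("wrist"))
a=cv2.imread("pics/scene0.png");b=cv2.imread("pics/side0.png")
E
```

```text
pics
{'t': 0.0, 'q': array([-1.19078446e-01,  5.33807286e-02,  1.61425500e+00,  8.75273227e-06,
        1.47598490e+00, -1.18984770e-01]), 'dq': array([-0.00069684,  0.00090055, -0.00202809, -0.00175859, -0.00136493,
        0.00034616]), 'effort': array([ 2.70554956e-04, -3.93670499e+01, -3.70175600e+01, -1.62778279e-04,
        6.93513779e-03, -6.06393527e-06]), 'tool_pos': array([6.24326795e-01, 3.46960892e-05, 1.94671578e-01]), 'tool_rot': array([-1.21045303,  1.21086906, -1.20813322]), 'contact_force': array([-0.25465232,  0.60073271, -0.11017201]), 'wrist_torque': array([ 0.01513383,  0.0201999 , -0.00925224]), 'opening': 0.0855929569680753} 0.0187
scene {'fx': 401.5396720794008, 'fy': 401.5396720794008, 'cx': 284.2453222152443, 'cy': 210.65615069794643, 'pose': array([[ 0.68063653, -0.58284863,  0.44387092,  1.10145665],
       [ 0.73255977,  0.53359617, -0.42264798, -0.59154378],
       [ 0.00949197,  0.61283163,  0.7901565 ,  1.19701261],
       [ 0.        ,  0.        ,  0.        ,  1.        ]])}
side {'fx': 392.6313721602133, 'fy': 392.6313721602133, 'cx': 278.2330540244591, 'cy': 216.00955648302062, 'pose': array([[ 0.75333366,  0.45337375, -0.47638287, -0.0919729 ],
       [-0.65728375,  0.49527558, -0.56804944, -0.66429337],
       [-0.0215979 ,  0.74104949,  0.67110297,  0.89210476],
       [ 0.        ,  0.        ,  0.        ,  1.        ]])}
{'fx': 377.8629478596822, 'fy': 377.8629478596822, 'cx': 279.18239686920583, 'cy': 211.3301616331109, 'T_tool_cam': array([[-4.34249802e-04, -9.54500223e-01, -2.98209887e-01,
        -7.64203141e-02],
       [-6.99907185e-07,  2.98209915e-01, -9.54500313e-01,
        -1.78622086e-01],
       [ 9.99999906e-01, -4.14282852e-04, -1.30165658e-04,
         2.59226600e-04],
       [ 0.00000000e+00,  0.00000000e+00,  0.00000000e+00,
         1.00000000e+00]])}
```

View pics/scene0.png

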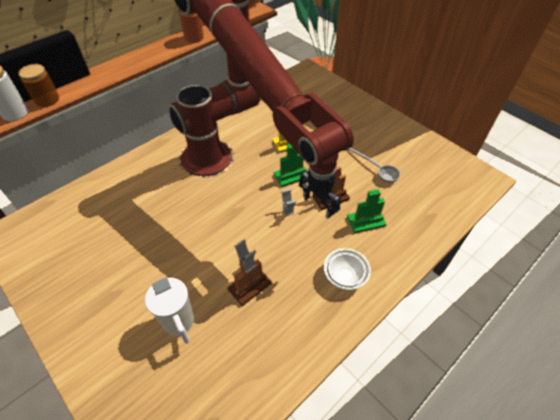

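View pics/side0.png

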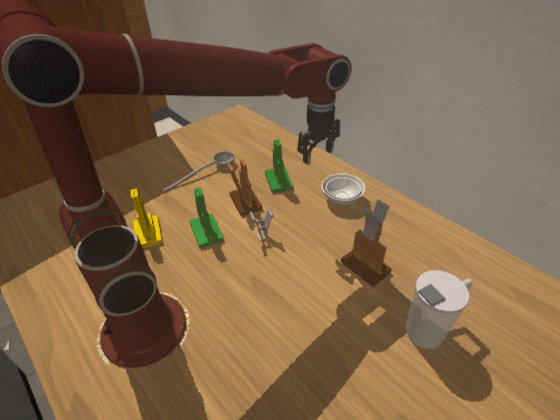

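Scene: the shut brown press with its clip is at (250,280). The gaping brown one is at about (335,190), partly behind the gripper. The loose clip is at (288,204). In the side view the gaping press is at (243,195) and the clip at (264,224). Possible mix-ups: green (290,165) and (367,212), yellow (283,143), brown with clip (250,280). My choice is the brown one with no clip. I'll check it in a close crop.

```bash
cat > h.py <<'E'
import numpy as np,cv2
from scipy.spatial.transform import Rotation as R
from station import ctrl
def cam(n,obs=None):
    p=ctrl.camera_params(n)
    if n!="wrist":T=p["pose"]
    else:
        W=np.eye(4);W[:3,:3]=R.from_rotvec(obs["tool_rot"]).as_matrix();W[:3,3]=obs["tool_pos"];T=W@p["T_tool_cam"]
    return p,T
def ray(n,u,v,obs=None):
    p,T=cam(n,obs);d=np.array([(u-p["cx"])/p["fx"],-(v-p["cy"])/p["fy"],-1]);return T[:3,3],T[:3,:3]@d
def atz(n,u,v,z,obs=None):
    o,d=ray(n,u,v,obs);return o+d*(z-o[2])/d[2]
def tri(*rays):
    A=0;b=0
    for o,d in rays:
        d=d/np.linalg.norm(d);P=np.eye(3)-np.outer(d,d);A=A+P;b=b+P@o
    x=np.linalg.solve(A,b);return x,[np.linalg.norm(np.cross(x-o,d/np.linalg.norm(d))) for o,d in rays]
def proj(n,P,obs=None):
    p,T=cam(n,obs);c=(np.atleast_2d(P)-T[:3,3])@T[:3,:3];return np.c_[p["cx"]-p["fx"]*c[:,0]/c[:,2],p["cy"]+p["fy"]*c[:,1]/c[:,2]]
E
python3 - <<'E'
from h import *
o=ctrl.get_obs();print(R.from_rotvec(o["tool_rot"]).as_matrix().round(2))
w=ctrl.get_image("wrist")[:,:,::-1];cv2.imwrite("pics/wrist0.png",w)
s=cv2.imread("pics/side0.png")[130:280,190:330];c=cv2.imread("pics/scene0.png")[130:280,260:400]
f=lambda a:cv2.resize(a,None,fx=2.8,fy=2.8,interpolation=cv2.INTER_CUBIC)
cv2.imwrite("pics/crop0.png",np.hstack([f(s),f(c)]))
E
```

```text
[[-0. -0.  1.]
 [-1.  0. -0.]
 [-0. -1. -0.]]
```

View pics/crop0.png

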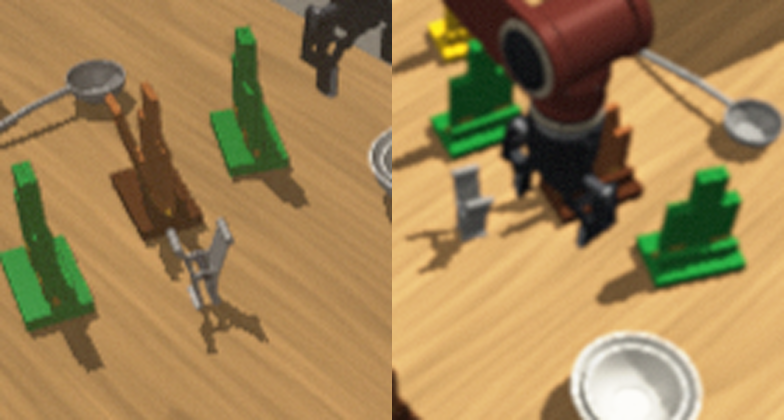

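View pics/wrist0.png

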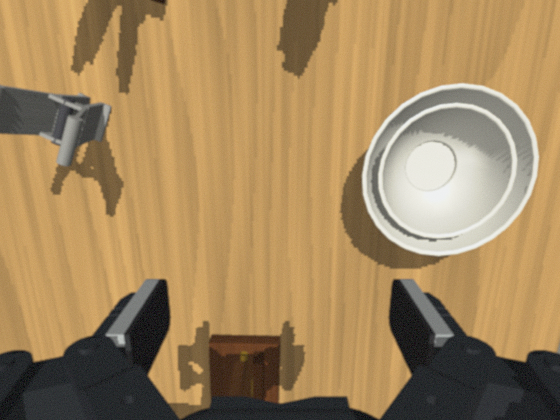

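The close crop shows the brown, clipless, gaping press in both views. The clip stands beside it with its tails up. I'll raise the arm and move it aside for a clear wrist view.

Emit:
jog_arm:
  moves:
    - [-20,-30,-10,0,0,0]
    - [-20,-30,-10,0,0,0]
    - [-20,-30,-10,0,0,0]
    - [-20,-30,-10,0,0,0]
    - [-20,-30,-10,0,0,0]
    - [0,0,0,0,0,0]

```text
t: 0.75
tool_pos: [0.5758, 0.1021, 0.3522]
tool_rot: [-1.203, 1.201, -1.211]
contact_force: [1.2, 0.0, -0.1]
opening: 0.0855
```

Run:
```python
from h import *
o=ctrl.get_obs();np.save("o1.npy",o,allow_pickle=True);print(o["t"],o["tool_pos"],o["tool_rot"])
w=ctrl.get_image("wrist")[:,:,::-1];cv2.imwrite("pics/wrist1.png",w)
cv2.imwrite("pics/wrist1b.png",cv2.resize(w,None,fx=1.42,fy=1.42,interpolation=cv2.INTER_CUBIC))
c=ctrl.get_image("scene")[:,:,::-1];cv2.imwrite("pics/scene1.png",c)
s=ctrl.get_image("side")[:,:,::-1];cv2.imwrite("pics/side1.png",s)
f=lambda a:cv2.resize(a,None,fx=4,fy=4,interpolation=cv2.INTER_CUBIC)
cv2.imwrite("pics/crop1.png",np.hstack([f(s[145:265,205:295]),f(c[130:250,265:365])]))
```

```text
0.75 [0.57580505 0.1021206  0.35218927] [-1.20282686  1.20072418 -1.21060045]
```

View pics/wrist1b.png

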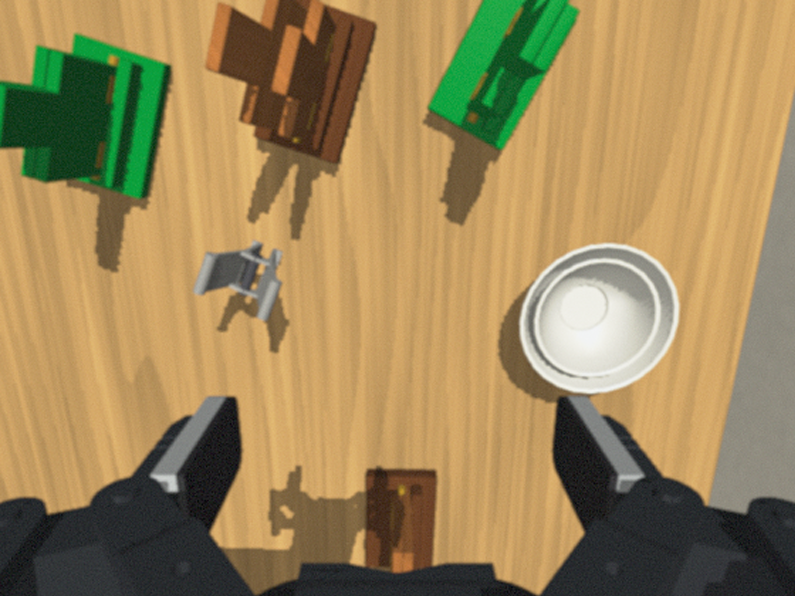

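View pics/crop1.png

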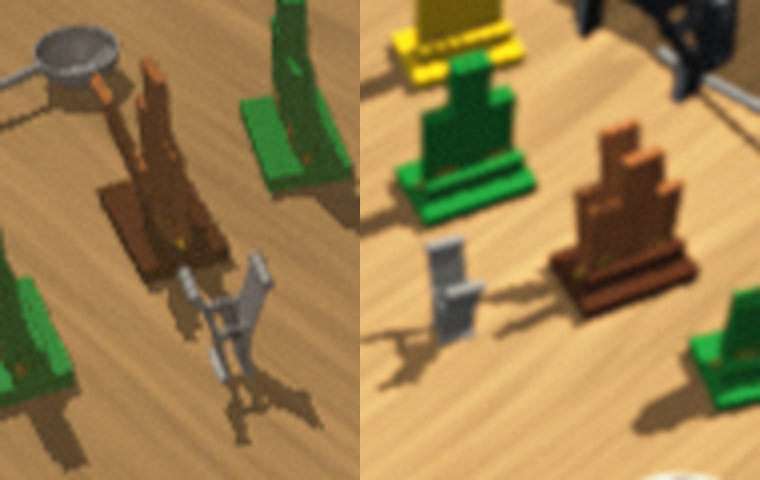

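Run:
```python
from h import *
o=np.load("o1.npy",allow_pickle=True).item()
k=1.42
for nm,u,v,z in [("stand NR",340,160,.018),("stand FR",375,22,.018),("fixtop near",282,92,.17),("fixtop far",294,29,.17),("tailL",205,272,.096),("tailR",268,298,.096),("pin near",243,293,.049),("pin far",268,262,.049)]:
    print(nm,atz("wrist",u/k,v/k,z,o).round(4))
print(tri(ray("side",205+152/4,145+68/4),ray("scene",265+(625-360)/4,130+130/4)))
print("clip tails", tri(ray("side",205+260/4,145+258/4),ray("scene",265+(470-360)/4,130+288/4)),tri(ray("side",205+187/4,145+275/4),ray("scene",265+(445-360)/4,130+245/4)))
```

```text
stand NR [0.5268 0.1544 0.018 ]
stand FR [0.5602 0.2697 0.018 ]
fixtop near [0.5057 0.2027 0.17  ]
fixtop far [0.5151 0.2386 0.17  ]
tailL [0.4192 0.0674 0.096 ]
tailR [0.47   0.0448 0.096 ]
pin near [0.4358 0.0353 0.049 ]
pin far [0.4611 0.065  0.049 ]
(array([0.494051  , 0.20669324, 0.18931833]), [np.float64(0.006302934826592899), np.float64(0.006302934826592765)])
clip tails (array([0.47358066, 0.04689765, 0.0962045 ]), [np.float64(0.0016165991248558466), np.float64(0.0016165991248557506)]) (array([0.42028157, 0.06774781, 0.09506029]), [np.float64(0.0037179557524209075), np.float64(0.0037179557524208953)])
```

Emit:
jog_arm:
  moves:
    - [-17,7,-24,0,0,0]
    - [-17,7,-24,0,0,0]
    - [-17,7,-24,0,0,0]
    - [-17,7,-24,0,0,0]
    - [0,0,0,0,0,0]
    - [0,0,0,0,0,0]

```text
t: 1.5
tool_pos: [0.4785, 0.1675, 0.316]
tool_rot: [-1.212, 1.211, -1.209]
contact_force: [0.8, 0.3, 0.1]
opening: 0.0855
```

Run:
```python
from h import *
o=ctrl.get_obs();np.save("o2.npy",o,allow_pickle=True);print(o["t"],o["tool_pos"],o["tool_rot"])
w=ctrl.get_image("wrist")[:,:,::-1];cv2.imwrite("pics/wrist2.png",w)
print(proj("wrist",[[.5055,.222,.17],[.446,.057,.049]],o))
cv2.imwrite("pics/wrist2b.png",cv2.resize(w[20:320,170:420],None,fx=2,fy=2,interpolation=cv2.INTER_CUBIC))
```

```text
1.5 [0.47853534 0.16749666 0.31595172] [-1.2118399   1.21076253 -1.20872195]
[[311.54478501 120.55018462]
 [253.92964917 246.84325609]]
```

View pics/wrist2b.png

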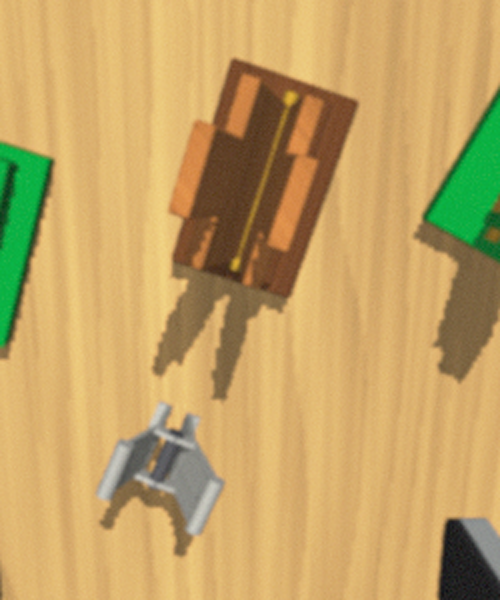

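The wrist view is clear. Fixed handle top corners are at (290,154), (318,158), (297,250) and (268,246). Moving handle top is centred at about (193,170). Clip tail bars are centred at (113,470) and (206,507). All are pixels in the crop.

Run:
```python
from h import *
from scipy.optimize import least_squares
o=np.load("o2.npy",allow_pickle=True).item()
px=lambda a:np.array(a)/2+[170,20]
def P(p):
    x,y,a,th=p;c,s=np.cos(a),np.sin(a);L=[[5-5,20,170],[10,20,170],[10,-20,170],[0,-20,170],[-40,62.5,18],[40,62.5,18],[40,-62.5,18],[-40,-62.5,18]]
    for d,yy in((-10,20),(0,20),(0,-20),(-10,-20)):
        L.append([d*np.cos(th)-147*np.sin(th),yy,23+147*np.cos(th)-(-d)*np.sin(th)*1])
    L=np.array(L)/1e3;return np.c_[x+c*L[:,0]-s*L[:,1],y+s*L[:,0]+c*L[:,1],L[:,2]]
m=px([[292,154],[318,158],[297,251],[269,247],[233,60],[357,102],[289,297],[174,262],[197,121],[215,125],[189,218],[170,213]])
f=lambda p:(proj("wrist",P(p),o)-m).ravel()
r=least_squares(f,[.505,.222,-.28,.2],loss="soft_l1");print(r.x,(f(r.x).reshape(-1,2)).round(1))
pt=P(r.x);print("movtop",pt[8:].mean(0),"fixtop",pt[:4].mean(0))
def C(p):
    x,y,a=p;c,s=np.cos(a),np.sin(a);L=np.array([[-28,18,50],[-28,-18,50],[28,18,50],[28,-18,50],[-32,0,50],[32,0,50]])/1e3;L[:,2]+=.049
    L[:2,0]=-.028;return np.c_[x+c*L[:,0]-s*L[:,1],y+s*L[:,0]+c*L[:,1],L[:,2]][:4]
mc=px([[122,443],[104.5,497.5],[216,481],[195,532.5]])
g=lambda p:(proj("wrist",C(p),o)-mc).ravel()
rc=least_squares(g,[.446,.057,-.4]);print(rc.x,g(rc.x).reshape(-1,2).round(1))
```

```text
[ 0.50518293  0.22248289 -0.29640297  0.23811097] [[ 2.9 -0.9]
 [ 1.4  0.8]
 [-3.6  1. ]
 [-0.8 -0.5]
 [-1.1 -2. ]
 [ 1.5 -1.6]
 [ 1.6  0.8]
 [-1.1 -0.1]
 [-1.2 -0.9]
 [ 1.   0.6]
 [ 0.4  1.4]
 [-0.9  0.3]]
movtop [0.46737534 0.2340293  0.1646731 ] fixtop [0.50996489 0.22102248 0.17      ]
[ 0.44453689  0.05616799 -0.3878051 ] [[ 1.3  0.9]
 [-0.7  0.5]
 [ 0.3 -0.9]
 [-0.8 -0.5]]
```

Run:
```python
from h import *
o=np.load("o2.npy",allow_pickle=True).item()
w=cv2.imread("pics/wrist2.png")
print(w[int(20+200/2),170+293//2],w[20+170//2,170+195//2],w[20+80//2,170+340//2-5],w[20+380//2,170+300//2])
hsv=cv2.cvtColor(w,cv2.COLOR_BGR2HSV)
t=w[120,316].astype(int)
m=(np.abs(w.astype(int)-t).max(2)<38).astype(np.uint8);m[:, :240]=0;m[:,345:]=0
m2=(np.abs(w.astype(int)-t).max(2)<38).astype(np.uint8);m2[200:]=0;m2[:,:250]=0;m2[:,335:]=0
n,l,s,c=cv2.connectedComponentsWithStats(m2)
for i in range(1,n):
    if s[i,4]>80:
        pts=np.argwhere(l==i)[:,::-1].astype(np.float32)
        print(s[i],(pts.mean(0)-[170,20])*2,cv2.minAreaRect(pts))
        W=np.array([atz("wrist",u,v,.17 if c[i][0]>300 else .1647,o)[:2] for u,v in pts]);cc=W.mean(0);ev,V=np.linalg.eigh(np.cov(W.T));v=V[:,1]*np.sign(V[1,1]);print(cc,"yaw",np.arctan2(-v[0],v[1]),np.sqrt(12*ev))
```

```text
[ 75 140 217] [ 63 136 215] [108 174 216] [113 182 226]
[254   0  81 140 801] [207.1385498  130.38700867] ((298.25604248046875, 77.01737976074219), (58.71665954589844, 144.3829803466797), 19.47657585144043)
[0.47346258 0.24946897] yaw -0.41916126773460327 [0.02326375 0.09994109]
[283  58  16  30 248] [241.5725708 104.0806427] ((290.5712890625, 72.20450592041016), (8.57633113861084, 29.75727081298828), 17.650123596191406)
[0.48789536 0.26035217] yaw -0.3090079385366103 [0.00682867 0.02288094]
[305  68  26  77 740] [295.88378906 175.80540466] ((318.8492736816406, 106.3870620727539), (14.568046569824219, 77.25617980957031), 11.821487426757812)
[0.51048311 0.23193879] yaw -0.1881828035432822 [0.00928252 0.06006169]
[325 116  10  50 171] [324.46783447 242.02340698] ((329.5, 140.5), (49.0, 9.0), 90.0)
[0.52352894 0.20494671] yaw 0.05288327140349576 [0.0058066  0.03806183]
[294 149  29  51 127] [282.8661499  320.17321777] ((307.04718017578125, 172.78131103515625), (24.14618492126465, 50.84473419189453), 6.981057643890381)
[0.5067199  0.17099903] yaw -0.032042486465206646 [0.02043801 0.03876011]
[262 168  23  32 199] [209.64825439 333.53768921] ((276.8235168457031, 185.79409790039062), (13.891385078430176, 37.901187896728516), 30.963756561279297)
[0.47450214 0.16371551] yaw -0.35184235932566504 [0.01020466 0.02862815]
```

Run:
```python
from h import *
w=cv2.imread("pics/wrist2.png")
a=cv2.resize(w[45:175,250:355],None,fx=4.5,fy=4.5,interpolation=cv2.INTER_CUBIC)
b=cv2.resize(w[215:295,210:290],None,fx=3.7,fy=3.7,interpolation=cv2.INTER_CUBIC)
out=np.zeros((585,a.shape[1]+b.shape[1],3),np.uint8);out[:a.shape[0],:a.shape[1]]=a;out[:b.shape[0],a.shape[1]:]=b
print(out.shape,a.shape);cv2.imwrite("pics/crop2.png",out)
```

```text
(585, 768, 3) (585, 472, 3)
```

View pics/crop2.png

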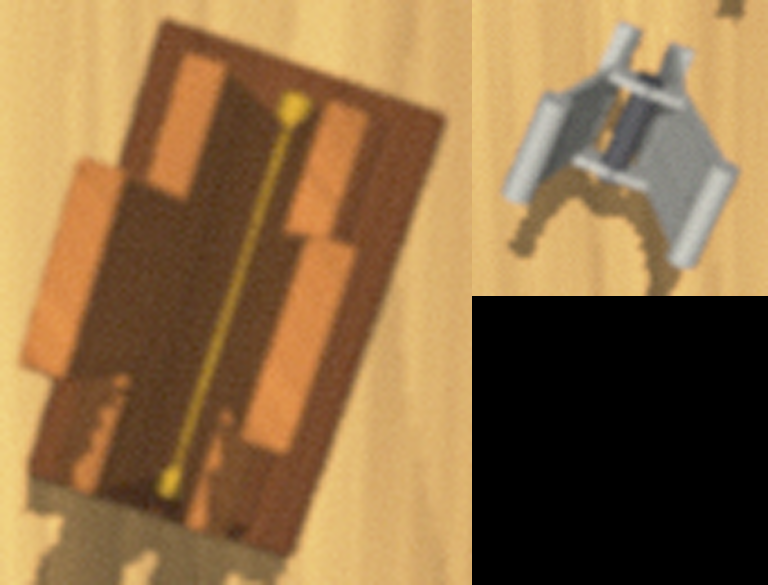

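Corners re-read in the enlarged crop. Fixed handle: (307,235), (356,245), (288,454), (243,440). Moving handle: (81,157), (126,170), (66,380), (20,364). Clip bars run (551,96)→(514,198) and (729,167)→(680,265).

Run:
```python
from h import *
from scipy.optimize import least_squares
o=np.load("o2.npy",allow_pickle=True).item()
px=lambda a:(np.array(a)+.5)/4.5+[249.5,44.5]
pc=lambda a:(np.array(a)+.5-[472,0])/3.7+[209.5,214.5]
def P(p):
    x,y,a,th=p;c,s=np.cos(a),np.sin(a);L=[[0,20,170],[10,20,170],[10,-20,170],[0,-20,170],[-40,62.5,18],[40,62.5,18],[40,-62.5,18],[-40,-62.5,18]]
    for d,yy in((-10,20),(0,20),(0,-20),(-10,-20)):
        L.append([d*np.cos(th)-147*np.sin(th),yy,23+147*np.cos(th)+d*np.sin(th)])
    L=np.array(L)/1e3;return np.c_[x+c*L[:,0]-s*L[:,1],y+s*L[:,0]+c*L[:,1],L[:,2]]
m=px([[307,235],[356,245],[288,454],[243,440],[163,18],[447,115],[289,556],[30,475],[81,157],[126,170],[66,380],[20,364]])
f=lambda p:(proj("wrist",P(p),o)-m).ravel()
r=least_squares(f,[.505,.222,-.28,.2]);print(r.x,(f(r.x).reshape(-1,2)).round(1).tolist())
pt=P(r.x);print("movtop",pt[8:].mean(0),"fixtop",pt[:4].mean(0))
def C(p):
    x,y,a=p;c,s=np.cos(a),np.sin(a);L=np.array([[-28,18,50],[-28,-18,50],[28,18,50],[28,-18,50]])/1e3;L[:,2]+=.049
    return np.c_[x+c*L[:,0]-s*L[:,1],y+s*L[:,0]+c*L[:,1],L[:,2]]
g=lambda p:(proj("wrist",C(p),o)-pc([[551,96],[514,198],[729,167],[680,265]])).ravel()
rc=least_squares(g,[.446,.057,-.4]);print(rc.x,g(rc.x).reshape(-1,2).round(1).tolist())
# cross-check with fixed cameras
print(proj("side",np.r_[pt[:4].mean(0)[None],pt[8:].mean(0)[None],C(rc.x)]).round(0).tolist(),proj("scene",np.r_[pt[:4].mean(0)[None],C(rc.x)]).round(0).tolist())
```

```text
[ 0.50438976  0.22281778 -0.30538598  0.23540854] [[0.3, -1.1], [0.9, 0.5], [0.1, 0.6], [-1.0, 0.2], [-0.6, -1.1], [0.7, -0.6], [1.2, 1.0], [-1.4, 0.1], [-0.5, -0.6], [0.7, 0.2], [-0.0, 0.7], [-0.5, 0.5]]
movtop [0.46705271 0.2345882  0.16477941] fixtop [0.50915842 0.22131448 0.17      ]
[ 0.44403928  0.05688714 -0.40811945] [[1.3, 0.9], [-0.1, -0.0], [-1.1, -0.2], [-0.1, -0.8]]
[[243.0, 162.0], [230.0, 166.0], [250.0, 210.0], [253.0, 218.0], [268.0, 206.0], [271.0, 214.0]] [[336.0, 168.0], [291.0, 188.0], [282.0, 191.0], [297.0, 199.0], [287.0, 202.0]]
```

Emit:
jog_arm:
  moves:
    - [-15,14,5,0,0,0]
    - [-15,14,5,0,0,0]
    - [-15,14,5,0,0,0]
    - [-13,14,4,0,0,0]
    - [0,0,0,0,0.1,0]
    - [0,0,0,0,0.1,0]
    - [0,0,0,0,0.105,0]
    - [0,0,0,0,0,0]
  grip_force: 20

```text
t: 2.35
tool_pos: [0.4979, 0.2268, 0.2605]
tool_rot: [-1.051, 1.43, -1.429]
contact_force: [-0.7, 1.1, 0.1]
opening: 0.0855
```

```bash
cat > d.py <<'E'
from h import *
import sys
# delta from present TCP to target x y z yaw in current tool axes (mm), and yaw turn about tool y
t=np.array(list(map(float,sys.argv[1:5])))
o=ctrl.get_obs();M=R.from_rotvec(o["tool_rot"]).as_matrix()
yaw=np.arctan2(M[1,2],M[0,2])
print("t",o["t"],"pos",o["tool_pos"].round(4),"yaw",yaw.round(4),"down",M[:,1].round(3),"F",o["contact_force"].round(1),"op",o["opening"])
print("shift mm",(M.T@(t[:3]-o["tool_pos"])*1e3).round(1),"turn y",round(yaw-t[3],4))
E
python3 d.py .4968 .2252 .135 -.305
```

```text
t 2.35 pos [0.4979 0.2268 0.2605] yaw -0.304 down [-0.002 -0.    -1.   ] F [-0.7  1.1  0.1] op 0.08547305287215716
shift mm [  1.7 125.5  -0.4] turn y 0.001
```

Emit:
jog_arm:
  moves:
    - [1,25,0,0,0,0]
    - [0,25,0,0,0,0]
    - [0,25,0,0,0,0]
    - [0,25,0,0,0,0]
    - [0,25,0,0,0,0]
    - [0,0,0,0,0,0]
    - [0,0,0,0,0,0]

```text
t: 3.05
tool_pos: [0.4974, 0.2253, 0.1365]
tool_rot: [-1.051, 1.43, -1.429]
contact_force: [-0.0, 0.3, 0.0]
opening: 0.0854
```

Emit:
jog_arm:
  moves:
    - [0,0,0,0,0,0]
    - [0,0,0,0,0,0]
    - [0,0,2,0,0,0]
    - [0,0,3,0,0,0]
    - [0,0,3,0,0,0]
    - [0,0,0,0,0,0]
  grip: 46

```text
t: 3.65
tool_pos: [0.5058, 0.2224, 0.1371]
tool_rot: [-1.049, 1.43, -1.431]
contact_force: [-0.2, 0.3, 0.4]
opening: 0.046
```

Emit:
jog_arm:
  moves:
    - [0,0,0,0,0,0]
    - [0,0,0,0,0,0]
    - [0,0,0,0,0,0]
    - [0,0,0,0,0,0]
    - [0,0,0,0,0,0]
    - [0,0,0,0,0,0]
  grip: 15

```text
t: 4.25
tool_pos: [0.5053, 0.2227, 0.1369]
tool_rot: [-1.049, 1.43, -1.43]
contact_force: [0.2, 0.1, 0.3]
opening: 0.0153
```

```bash
python3 d.py .5044 .2228 .135 -.305
```

```text
t 4.25 pos [0.5053 0.2227 0.1369] yaw -0.3049 down [-0.  0. -1.] F [0.2 0.1 0.3] op 0.015349095936118941
shift mm [ 0.1  1.9 -0.9] turn y 0.0001
```

Run:
```python
from h import *
w=ctrl.get_image("wrist")[:,:,::-1];s=ctrl.get_image("side")[:,:,::-1];c=ctrl.get_image("scene")[:,:,::-1]
cv2.imwrite("pics/w3.png",w)
f=lambda a,k:cv2.resize(a,None,fx=k,fy=k,interpolation=cv2.INTER_CUBIC)
a=f(w[120:420,120:440],1.2);b=f(s[115:235,190:300],3.4);print(a.shape,b.shape)
cc=np.zeros((408,384+374,3),np.uint8);cc[:360,:384]=a;cc[:408,384:]=b
cv2.imwrite("pics/crop3.png",cc)
```

```text
(360, 384, 3) (408, 374, 3)
```

View pics/crop3.png

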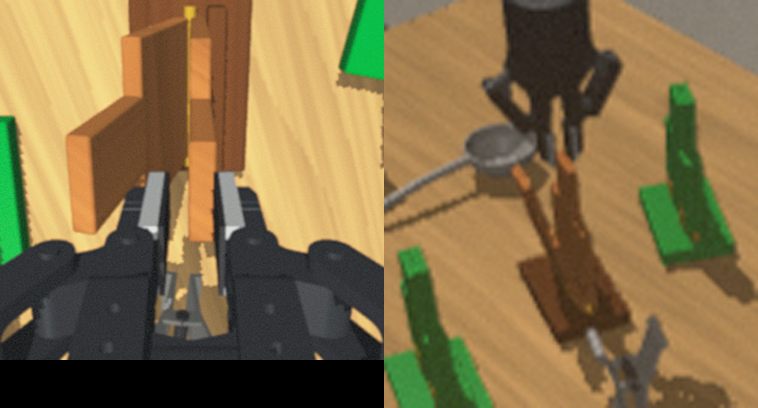

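Run:
```python
from h import *
o=ctrl.get_obs();p=o["tool_pos"]
print(p,o["q"])
for z in (0,.02,.04,.06):print(z,proj("side",p+[0,0,z]),proj("wrist",p+[0,0,z],o),proj("scene",p+[0,0,z]))
q=[.5092,.2213,.17];print("fix",proj("side",q),proj("wrist",q,o),proj("scene",q))
```

```text
[0.50529248 0.22266004 0.13689288] [ 2.80279893e-01 -7.72139936e-02  1.84175532e+00 -1.59738895e-05
  1.37706286e+00  5.85221203e-01]
0 [[242.84703506 170.40976961]] [[278.77684595 249.91845228]] [[334.38752365 173.94058337]]
0.02 [[242.34417037 165.39228408]] [[278.73642621 267.08328642]] [[334.99470419 170.09481983]]
0.04 [[241.83066268 160.26860475]] [[278.68605806 288.47286284]] [[335.61544902 166.16314269]]
0.06 [[241.30617049 155.03532421]] [[278.62155318 315.8658055 ]] [[336.25021781 162.14264048]]
fix [[243.22247269 161.75440426]] [[288.36646241 280.79502767]] [[335.95428682 168.30828113]]
```

Run:
```python
from h import *
w=cv2.imread("pics/w3.png");s=ctrl.get_image("side")[:,:,::-1];c=ctrl.get_image("scene")[:,:,::-1]
f=lambda a,k:cv2.resize(a,None,fx=k,fy=k,interpolation=cv2.INTER_CUBIC)
a=f(w[220:345,170:330],2.5);b=f(s[125:185,220:270],6);d=f(c[135:185,310:375],6)
cc=np.zeros((360+315,800,3),np.uint8)[:660]
out=np.zeros((600,800,3),np.uint8);out[:312,:400]=a[:312];out[:360,400:700]=b;out[312:600,:390]=d[:288]
cv2.imwrite("pics/crop4.png",out)
o=ctrl.get_obs();M=R.from_rotvec(o["tool_rot"]).as_matrix()
for x in(-.011,.011):
  for dz in (0,.01,.02,.03,.04):
    for z in(-.0077,.0077):
      print(x,dz,z,proj("wrist",o["tool_pos"]+M@[x,-dz,z],o).round(0),end=" ")
    print()
```

```text
-0.011 0 -0.0077 [[263. 230.]] -0.011 0 0.0077 [[294. 230.]] 
-0.011 0.01 -0.0077 [[263. 237.]] -0.011 0.01 0.0077 [[295. 237.]] 
-0.011 0.02 -0.0077 [[262. 245.]] -0.011 0.02 0.0077 [[296. 245.]] 
-0.011 0.03 -0.0077 [[261. 254.]] -0.011 0.03 0.0077 [[297. 254.]] 
-0.011 0.04 -0.0077 [[260. 264.]] -0.011 0.04 0.0077 [[298. 264.]] 
0.011 0 -0.0077 [[264. 269.]] 0.011 0 0.0077 [[294. 269.]] 
0.011 0.01 -0.0077 [[263. 278.]] 0.011 0.01 0.0077 [[294. 278.]] 
0.011 0.02 -0.0077 [[262. 288.]] 0.011 0.02 0.0077 [[295. 288.]] 
0.011 0.03 -0.0077 [[261. 299.]] 0.011 0.03 0.0077 [[296. 299.]] 
0.011 0.04 -0.0077 [[260. 312.]] 0.011 0.04 0.0077 [[297. 312.]]
```

View pics/crop4.png

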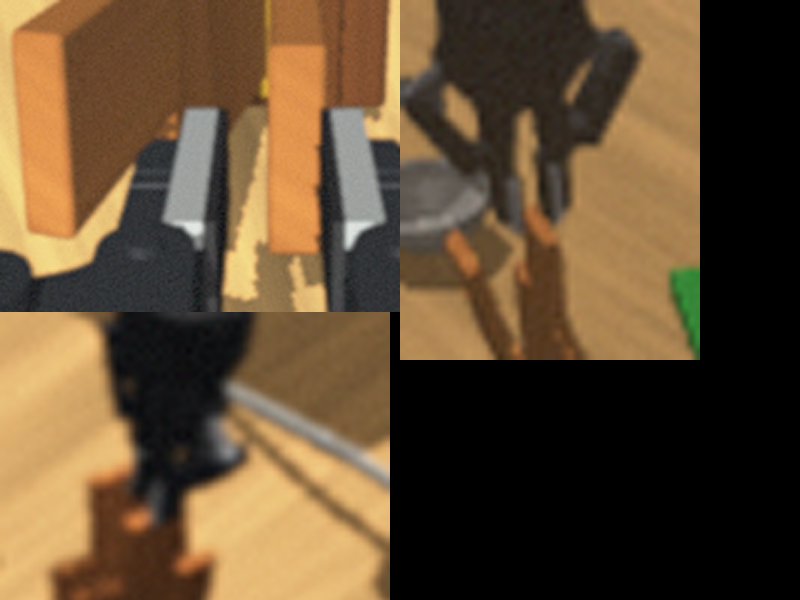

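Both views agree that the fingertips sit at the height of the handle tops, z≈0.168, about 30 mm behind the reported TCP. So the fingers passed above the moving leaf. I'll lift, open, and go deeper. That is safe even if the TCP value is right.

Emit:
jog_arm:
  moves:
    - [0,-25,0,0,0,0]
    - [0,-20,0,0,0,0]
    - [0,0,0,0,0,0]

```text
t: 4.8
tool_pos: [0.5074, 0.2233, 0.1856]
tool_rot: [-1.043, 1.427, -1.431]
contact_force: [0.2, 0.1, 0.3]
opening: 0.0153
```

Emit:
jog_arm:
  moves:
    - [0,0,-5,0,0,0]
    - [0,0,-4,0,0,0]
    - [0,0,0,0,0,0]
    - [0,0,0,0,0,0]
    - [0,0,0,0,0,0]
    - [0,0,0,0,0,0]
  grip: 85.4

```text
t: 5.4
tool_pos: [0.4967, 0.2253, 0.1816]
tool_rot: [-1.05, 1.43, -1.43]
contact_force: [0.5, 0.3, 0.0]
opening: 0.0855
```

Emit:
jog_arm:
  moves:
    - [0,20,0,0,0,0]
    - [0,20,0,0,0,0]
    - [0,20,0,0,0,0]
    - [0,15,0,0,0,0]
    - [0,0,0,0,0,0]
    - [0,0,0,0,0,0]

```text
t: 6.0
tool_pos: [0.4969, 0.2254, 0.1071]
tool_rot: [-1.049, 1.43, -1.43]
contact_force: [-0.4, -1.1, 0.8]
opening: 0.0852
```

Emit:
jog_arm:
  moves:
    - [0,0,0,0,0,0]
    - [0,0,0,0,0,0]
    - [0,0,0,0,0,0]
    - [0,0,0,0,0,0]
  grip: 50

```text
t: 6.4
tool_pos: [0.4971, 0.2255, 0.1075]
tool_rot: [-1.048, 1.43, -1.43]
contact_force: [0.9, 0.6, -0.1]
opening: 0.0501
```

Emit:
jog_arm:
  moves:
    - [0,0,3,0,0,0]
    - [0,0,3,0,0,0]
    - [0,0,2,0,0,0]
    - [0,0,0,0,0,0]
    - [0,0,0,0,0,0]
  grip: 32

```text
t: 6.9
tool_pos: [0.5045, 0.2228, 0.1068]
tool_rot: [-1.049, 1.43, -1.431]
contact_force: [-0.2, 0.4, 0.0]
opening: 0.032
```

Emit:
jog_arm:
  moves:
    - [0,0,0,0,0,0]
    - [0,0,0,0,0,0]
    - [0,0,0,0,0,0]
    - [0,0,0,0,0,0]
    - [0,0,0,0,0,0]
  grip: 15

```text
t: 7.4
tool_pos: [0.5044, 0.2229, 0.1069]
tool_rot: [-1.049, 1.43, -1.43]
contact_force: [0.4, -0.5, 0.4]
opening: 0.0193
```

```bash
python3 d.py .5044 .2228 .135 -.305
python3 - <<'E'
from h import *
w=ctrl.get_image("wrist")[:,:,::-1];cv2.imwrite("pics/w5.png",w)
# leaf handle left edge: orange pixel columns in rows
hsv=cv2.cvtColor(w,cv2.COLOR_BGR2HSV)
for r in(150,200,240,260,280):
    m=(hsv[r,:,0]>5)&(hsv[r,:,0]<16)&(hsv[r,:,1]>140)&(hsv[r,:,2]>150);x=np.flatnonzero(m);print(r,np.split(x,np.flatnonzero(np.diff(x)>1)+1) and [(int(k[0]),int(k[-1])) for k in np.split(x,np.flatnonzero(np.diff(x)>1)+1) if len(k)>4])
E
```

```text
t 7.4 pos [0.5044 0.2229 0.1069] yaw -0.3052 down [-0. -0. -1.] F [ 0.4 -0.5  0.4] op 0.019294349534241497
shift mm [  0.1 -28.1   0.1] turn y -0.0002
150 []
200 [(259, 299)]
240 []
260 []
280 [(252, 306)]
```

The opening stopped at 19.3 mm, the thickness of the shut pair, with almost no side force. The press is shut and my centre estimate holds. Next I'll release, lift and go to the clip.

Emit:
jog_arm:
  moves:
    - [0,0,0,0,0,0]
    - [0,0,0,0,0,0]
    - [0,-20,0,0,0,0]
    - [0,-35,0,0,0,0]
    - [0,-35,0,0,0,0]
    - [0,-30,0,0,0,0]
    - [0,0,0,0,0.1,0]
    - [0,0,0,0,0,0]
  grip: 60

```text
t: 8.25
tool_pos: [0.5051, 0.2232, 0.2285]
tool_rot: [-0.987, 1.499, -1.501]
contact_force: [0.3, 0.1, 0.6]
opening: 0.0603
```

```bash
python3 d.py .4440 .0569 .15 -.408
python3 - <<'E'
from h import *
o=ctrl.get_obs()
w=ctrl.get_image("wrist")[:,:,::-1];cv2.imwrite("pics/w6.png",w)
print("handle pair top expected px",proj("wrist",[.5044,.2228,.17],o))
o1=np.load("o1.npy",allow_pickle=True).item();print("other press",atz("wrist",282,366,.018,o1))
E
```

```text
t 8.25 pos [0.5051 0.2232 0.2285] yaw -0.4046 down [ 0.003  0.001 -1.   ] F [0.3 0.1 0.6] op 0.06031175387581131
shift mm [177.   78.2   9.1] turn y 0.0034
handle pair top expected px [[277.98378525 215.89086884]]
other press [ 0.58489853 -0.24505971  0.018     ]
```

Emit:
jog_arm:
  moves:
    - [30,0,2,0,0.003,0]
    - [30,0,2,0,0,0]
    - [30,10,2,0,0,0]
    - [30,10,1,0,0,0]
    - [30,10,1,0,0,0]
    - [27,10,1,0,0,0]
    - [0,10,0,0,0,0]
    - [0,0,0,0,0,0]
    - [0,0,0,0,0,0]
  grip: 85.4

```text
t: 9.2
tool_pos: [0.4423, 0.0575, 0.1763]
tool_rot: [-0.99, 1.503, -1.501]
contact_force: [-0.6, 0.9, -0.9]
opening: 0.0854
```

```bash
python3 d.py .4440 .0569 .045 -.408
python3 - <<'E'
from h import *
o=ctrl.get_obs();np.save("o7.npy",o,allow_pickle=True)
w=ctrl.get_image("wrist")[:,:,::-1];cv2.imwrite("pics/w7.png",w)
s=ctrl.get_image("side")[:,:,::-1]
f=lambda a,k:cv2.resize(a,None,fx=k,fy=k,interpolation=cv2.INTER_CUBIC)
out=np.zeros((560,800,3),np.uint8);a=f(w[200:400,150:410],2);out[:400,:520]=a;b=f(s[130:245,210:280],4);out[:460,520:800]=b
cv2.imwrite("pics/crop7.png",out)
E
```

```text
t 9.2 pos [0.4423 0.0575 0.1763] yaw -0.4066 down [-0.001  0.    -1.   ] F [-0.6  0.9 -0.9] op 0.08543018188722235
shift mm [ -0.2 131.3   2. ] turn y 0.0014
```

View pics/crop7.png

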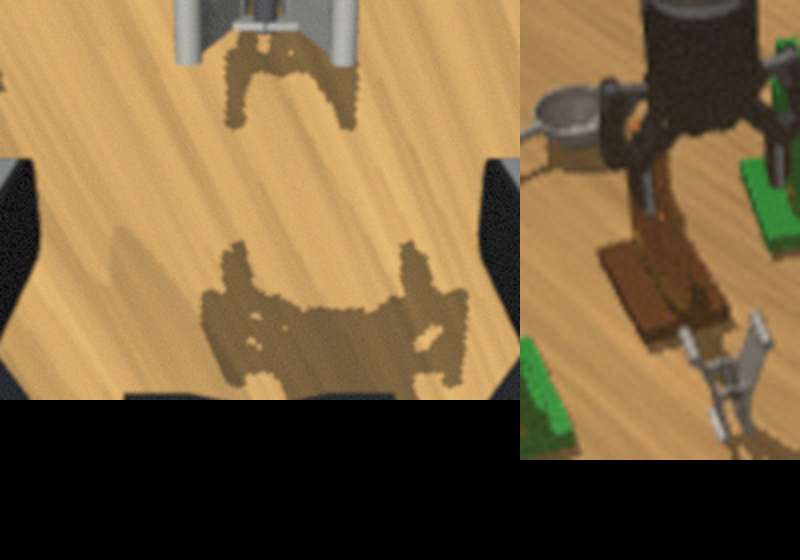

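Run:
```python
from h import *
o=np.load("o7.npy",allow_pickle=True).item();M=R.from_rotvec(o["tool_rot"]).as_matrix()
px=lambda u,v:(u/2+150-.25,v/2+200-.25)
for u,v in((188,65),(343,66)):
    P=atz("wrist",*px(u,v),.097,o);print("rel tool mm",(M.T@(P-o["tool_pos"])*1e3).round(1))
```

```text
rel tool mm [ 20.   79.3 -25.6]
rel tool mm [20.4 79.2 30.8]
```

Emit:
jog_arm:
  moves:
    - [1.5,0,2.5,0,0,0]
    - [0,25,0,0,0,0]
    - [0,25,0,0,0,0]
    - [0,25,0,0,0,0]
    - [0,25,0,0,0,0]
    - [0,20,0,0,0,0]
    - [0,16,0,0,0,0]
    - [0,0,0,0,0,0]
    - [0,0,0,0,0,0]
  grip_force: 25

```text
t: 10.2
tool_pos: [0.4446, 0.0547, 0.0414]
tool_rot: [-0.988, 1.502, -1.503]
contact_force: [-0.1, -0.6, 0.1]
opening: 0.0855
```

Emit:
jog_arm:
  moves:
    - [0,0,0,0,0,0]
    - [0,0,0,0,0,0]
    - [0,0,0,0,0,0]
    - [0,0,0,0,0,0]
  grip: 60

```text
t: 10.6
tool_pos: [0.4458, 0.0548, 0.044]
tool_rot: [-0.985, 1.501, -1.503]
contact_force: [-3.2, 1.4, 10.0]
opening: 0.0605
```

```bash
python3 d.py .4440 .0569 .045 -.408
```

```text
t 10.6 pos [0.4458 0.0548 0.044 ] yaw -0.4079 down [ 0.003  0.001 -1.   ] F [-3.2  1.4 10. ] op 0.060485984969927686
shift mm [-1.2 -1.  -2.5] turn y 0.0001
```

The 10 N upward force comes from the pads swinging forward while they grip. I'll raise the tool as they close.

Emit:
jog_arm:
  moves:
    - [0,-3,0,0,0,0]
    - [0,-1,0,0,0,0]
    - [0,-1,0,0,0,0]
    - [0,-1,0,0,0,0]
  grip: 47

```text
t: 11.0
tool_pos: [0.445, 0.0544, 0.0476]
tool_rot: [-0.986, 1.501, -1.504]
contact_force: [0.7, 0.5, -0.0]
opening: 0.0472
```

Emit:
jog_arm:
  moves:
    - [0,-1,0,0,0,0]
    - [0,-1,0,0,0,0]
    - [0,-1,0,0,0,0]
    - [0,0,0,0,0,0]
    - [0,0,0,0,0,0]
  grip: 30
  grip_force: 30

```text
t: 11.5
tool_pos: [0.4451, 0.0544, 0.0507]
tool_rot: [-0.986, 1.502, -1.504]
contact_force: [1.4, 0.5, 6.2]
opening: 0.0321
```

```bash
python3 d.py .4440 .0569 .045 -.408
```

```text
t 11.5 pos [0.4451 0.0544 0.0507] yaw -0.4081 down [ 0.002 -0.    -1.   ] F [1.4 0.5 6.2] op 0.0321210674932829
shift mm [-1.9  5.7 -2. ] turn y -0.0001
```

Emit:
jog_arm:
  moves:
    - [0,-10,0,0,0,0]
    - [0,-20,0,0,0,0]
    - [0,-30,0,0,0,0]
    - [0,-35,0,0,0,0]
    - [0,-35,0,0,0,0]
    - [0,-35,0,0,0,0]
    - [0,-35,0,0,0,0]
    - [0,-20,0,0,0,0]
    - [0,0,0,0,0,0]

```text
t: 12.4
tool_pos: [0.4451, 0.0545, 0.273]
tool_rot: [-0.984, 1.5, -1.504]
contact_force: [0.1, 0.1, -0.9]
opening: 0.0321
```

```bash
python3 d.py .5044 .2228 .265 -.305
python3 - <<'E'
from h import *
ctrl.get_obs();w=ctrl.get_image("wrist")[:,:,::-1];cv2.imwrite("pics/w8.png",w)
E
```

```text
t 12.4 pos [0.4451 0.0545 0.273 ] yaw -0.4079 down [ 0.004 -0.    -1.   ] F [ 0.1  0.1 -0.9] op 0.032143631150820764
shift mm [-178.     8.3  -12.3] turn y -0.1029
```

Emit:
jog_arm:
  moves:
    - [-20,0,-2,0,0,0]
    - [-25,0,-2,0,0,0]
    - [-25,0,-2,0,0,0]
    - [-25,0,-2,0,0,0]
    - [-25,0,-2,0,0,0]
    - [-25,0,-1,0,0,0]
    - [-20,0,-1,0,0,0]
    - [-13,0,0,0,0,0]
    - [0,0,0,0,-0.053,0]
    - [0,0,0,0,-0.05,0]
    - [0,0,0,0,0,0]
    - [0,0,0,0,0,0]

```text
t: 13.65
tool_pos: [0.5032, 0.2223, 0.2685]
tool_rot: [-1.051, 1.432, -1.431]
contact_force: [0.3, -0.1, -0.4]
opening: 0.0319
```

```bash
python3 d.py .5044 .2228 .265 -.305
python3 - <<'E'
from h import *
o=ctrl.get_obs();np.save("o9.npy",o,allow_pickle=True)
w=ctrl.get_image("wrist")[:,:,::-1];cv2.imwrite("pics/w9.png",w)
s=ctrl.get_image("side")[:,:,::-1]
f=lambda a,k:cv2.resize(a,None,fx=k,fy=k,interpolation=cv2.INTER_CUBIC)
out=np.zeros((600,800,3),np.uint8);out[:600,:480]=f(w[180:380,200:360],3);b=f(s[100:220,205:285],4);out[:480,480:]=b
cv2.imwrite("pics/crop9.png",out)
E
```

```text
t 13.65 pos [0.5032 0.2223 0.2685] yaw -0.3064 down [-0.002 -0.001 -1.   ] F [ 0.3 -0.1 -0.4] op 0.03187021105669426
shift mm [-0.9  3.5  1. ] turn y -0.0014
```

View pics/crop9.png

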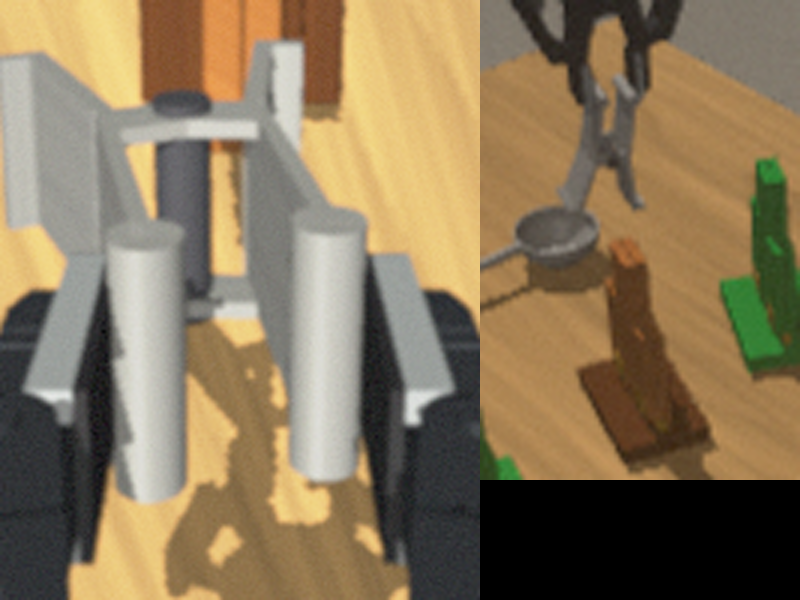

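The last picture shows the clip tilted in the hand. The pin, at column 182, lies left of the bars' middle at 238, and the left bar sits higher. I'll fit the tilt.

Run:
```python
from h import *
from scipy.optimize import least_squares
o=np.load("o9.npy",allow_pickle=True).item();M=R.from_rotvec(o["tool_rot"]).as_matrix()
px=lambda a:(np.array(a)+.5)/3+[199.5,179.5]
m=px([[147,235],[330,216],[150,492],[325,474],[182,103],[200,308]])
b=12.
def T(p,b=b):
    h=np.sqrt(54.7**2-b*b)
    L=np.array([[-18,-h,-b],[-18,-h,b],[18,-h,-b],[18,-h,b],[-20,0,0],[20,0,0]],float)
    return R.from_rotvec([0,p[4],0]).apply(R.from_rotvec([p[3],0,0]).apply(L))+p[:3]
f=lambda p:(proj("wrist",o["tool_pos"]+T(p)@M.T/1e3,o)-m).ravel()
r=least_squares(f,[0,5,0,0.1,0]);print(r.x.round(3),f(r.x).reshape(-1,2).round(1).tolist(),r.cost)
print("bars mid/pts tool",T(r.x)[[0,1]].round(1).tolist())
```

```text
[ 0.288  3.952 -8.166 -0.16  -0.019] [[-2.1, 2.0], [0.2, 3.0], [0.9, -0.8], [1.4, -1.7], [1.5, -3.2], [-2.0, -0.5]] 20.349239096814074
bars mid/pts tool [[-17.6, -50.6, -11.9], [-18.1, -46.8, 11.8]]
```

Run:
```python
from h import *
o=np.load("o9.npy",allow_pickle=True).item();M=R.from_rotvec(o["tool_rot"]).as_matrix()
L=np.array([[18,-53.4,-12],[18,-53.4,12],[20,0,0],[18,43.5,-22],[18,43.5,22],[-18,43.5,-22],[-18,43.5,22]],float)
print("obs bars 234.3,122.5 241.8,121 pin 236.3,136.3 tips 226.3,151 244.3,151")
for phi in(-.1,-.16,-.22):
    P=R.from_rotvec([phi,0,0]).apply(L-[0,-53.4,0])+[.3,-48.7,0]
    print(phi,proj("side",o["tool_pos"]+P@M.T/1e3).round(1).tolist())
```

```text
obs bars 234.3,122.5 241.8,121 pin 236.3,136.3 tips 226.3,151 244.3,151
-0.1 [[235.6, 124.5], [243.3, 123.5], [239.5, 140.4], [232.5, 153.6], [245.9, 151.5], [228.8, 147.9], [242.0, 145.9]]
-0.16 [[235.6, 124.3], [243.3, 123.8], [238.5, 140.6], [230.7, 153.5], [244.1, 152.1], [227.0, 147.8], [240.3, 146.5]]
-0.22 [[235.6, 124.1], [243.3, 124.0], [237.5, 140.6], [228.9, 153.2], [242.3, 152.6], [225.3, 147.5], [238.5, 147.0]]
```

Emit:
jog_arm:
  moves:
    - [0,0,0,0.055,0,0]
    - [0,0,0,0.055,0,0]
    - [0,0,0,0.055,0,0]
    - [0,0,0,0,0,0]
    - [0,0,0,0,0,0]

```text
t: 14.25
tool_pos: [0.5036, 0.2226, 0.2699]
tool_rot: [-0.945, 1.289, -1.52]
contact_force: [0.2, 0.2, -1.0]
opening: 0.032
```

```bash
cat > e.py <<'E'
from h import *
import sys
z=float(sys.argv[1]);o=ctrl.get_obs();M=R.from_rotvec(o["tool_rot"]).as_matrix()
pin=o["tool_pos"]+M@[.0003,.0040,-.0082]
up=-(M@R.from_rotvec([-.165,0,0]).as_matrix())[:,1]
print("t",o["t"],"tcp",o["tool_pos"].round(4),"pin",pin.round(4),"clip up",up.round(3),"F",o["contact_force"].round(1),"op",o["opening"].round(4))
xh=M[:,2]*1;yw=np.arctan2(M[1,2],M[0,2]);print("yaw",yw.round(4),"shift",(M.T@(np.array([.5044,.2228,z])-pin)*1e3).round(1),"unit down in tool",(M.T@[0,0,-1]).round(3))
E
python3 e.py .225
```

```text
Traceback (most recent call last):
  File "e.py", line 6, in <module>
    print("t",o["t"],"tcp",o["tool_pos"].round(4),"pin",pin.round(4),"clip up",up.round(3),"F",o["contact_force"].round(1),"op",o["opening"].round(4))
                                                                                                                                ^^^^^^^^^^^^^^^^^^
AttributeError: 'float' object has no attribute 'round'
```

```bash
sed -i 's/o\["opening"\].round(4)/o["opening"]/' e.py; python3 e.py .228
```

```text
t 14.25 tcp [0.5036 0.2226 0.2699] pin [0.4964 0.2246 0.2646] clip up [ 0.001 -0.     1.   ] F [ 0.2  0.2 -1. ] op 0.03201432249582109
yaw -0.3051 shift [-0.7 37.5  2.1] unit down in tool [ 0.     0.987 -0.163]
```

Emit:
jog_arm:
  moves:
    - [-0.7,10,2,0,0,0]
    - [0,14,0,0,0,0]
    - [0,14,0,0,0,0]
    - [0,0,0,0,0,0]
    - [0,0,0,0,0,0]

```text
t: 14.75
tool_pos: [0.5115, 0.2205, 0.2313]
tool_rot: [-0.947, 1.289, -1.52]
contact_force: [0.6, 0.2, -1.1]
opening: 0.0319
```

```bash
python3 e.py .180;python3 - <<'E'
from h import *
o=ctrl.get_obs();np.save("o10.npy",o,allow_pickle=True)
w=ctrl.get_image("wrist")[:,:,::-1];cv2.imwrite("pics/w10.png",w);cv2.imwrite("pics/s10.png",ctrl.get_image("side")[:,:,::-1])
# expected handle-top corners and colour runs across pin rows
c,s=np.cos(-.305),np.sin(-.305)
print(proj("wrist",[[.5044+c*x-s*y,.2228+s*x+c*y,.17] for x,y in((-.01,.02),(.01,.02),(.01,-.02),(-.01,-.02))],o).round(1).tolist())
hsv=cv2.cvtColor(w,cv2.COLOR_BGR2HSV)
for r in range(165,260,6):
    x=np.flatnonzero((hsv[r,:,0]>5)&(hsv[r,:,0]<15)&(hsv[r,:,1]>150)&(hsv[r,:,2]>120));print(r,[(int(k[0]),int(k[-1])) for k in np.split(x,np.flatnonzero(np.diff(x)>2)+1) if len(k)>3])
print([''.join('#' if w[r,c_].max()-w[r,c_].min()<22 and w[r,c_].max()<90 else '.' for c_ in range(200,360,2)) for r in(200,210,220)])
E
```

```text
t 14.75 tcp [0.5115 0.2205 0.2313] pin [0.5043 0.2225 0.226 ] clip up [0.002 0.001 1.   ] F [ 0.6  0.2 -1.1] op 0.03190279197482765
yaw -0.3052 shift [-0.4 45.4 -7.5] unit down in tool [-0.001  0.987 -0.162]
[[236.4, 185.3], [267.3, 184.2], [267.8, 241.5], [238.4, 243.3]]
165 [(201, 227), (232, 273)]
171 [(201, 229), (234, 259), (264, 273)]
177 [(202, 229), (234, 273)]
183 [(202, 229), (236, 273)]
189 [(202, 228), (236, 273)]
195 [(203, 210), (215, 228), (236, 273)]
201 [(223, 228), (237, 254), (257, 273)]
207 [(236, 273)]
213 [(237, 249)]
219 []
225 []
231 []
237 [(246, 250)]
243 []
249 []
255 []
['................................................................................', '................................................................................', '................................................................................']
```

Emit:
jog_arm:
  moves:
    - [0,9.9,-1.6,0,0,0]
    - [0,9.9,-1.6,0,0,0]
    - [0,9.9,-1.6,0,0,0]
    - [0,4.9,-0.8,0,0,0]
    - [0,0,0,0,0,0]
    - [0,0,0,0,0,0]

```text
t: 15.45
tool_pos: [0.512, 0.2208, 0.1976]
tool_rot: [-0.945, 1.288, -1.52]
contact_force: [0.0, -0.6, -0.9]
opening: 0.0326
```

Emit:
jog_arm:
  moves:
    - [0,2,-0.3,0,0,0]
    - [0,2,-0.3,0,0,0]
    - [0,2,-0.3,0,0,0]
    - [0,0,0,0,0,0]
    - [0,0,0,0,0,0]

```text
t: 15.95
tool_pos: [0.512, 0.2208, 0.1916]
tool_rot: [-0.945, 1.288, -1.52]
contact_force: [0.0, -0.2, -0.6]
opening: 0.0322
```

```bash
python3 e.py .176
```

```text
t 15.95 tcp [0.512  0.2208 0.1916] pin [0.5049 0.2227 0.1863] clip up [0. 0. 1.] F [ 0.  -0.2 -0.6] op 0.032160642002225306
yaw -0.305 shift [ 0.  10.1 -2.2] unit down in tool [-0.     0.986 -0.164]
```

No contact so far. I'll continue slowly until I feel the pin touch.

Emit:
jog_arm:
  moves:
    - [0,2,-0.3,0,0,0]
    - [0,2,-0.3,0,0,0]
    - [0,2,-0.3,0,0,0]
    - [0,0,0,0,0,0]
    - [0,0,0,0,0,0]

```text
t: 16.45
tool_pos: [0.5121, 0.2207, 0.1854]
tool_rot: [-0.945, 1.288, -1.52]
contact_force: [0.4, -1.7, -1.1]
opening: 0.0326
```

Emit:
jog_arm:
  moves:
    - [0,1,-0.2,0,0,0]
    - [0,1,-0.2,0,0,0]
    - [0,0,0,0,0,0]
    - [0,0,0,0,0,0]

```text
t: 16.85
tool_pos: [0.5121, 0.2208, 0.1835]
tool_rot: [-0.945, 1.288, -1.52]
contact_force: [-0.6, 0.0, -0.9]
opening: 0.0323
```

```bash
python3 e.py .176
```

```text
t 16.85 tcp [0.5121 0.2208 0.1835] pin [0.5049 0.2227 0.1782] clip up [ 0. -0.  1.] F [-0.6  0.  -0.9] op 0.03230411099482701
yaw -0.305 shift [ 0.1  2.1 -0.9] unit down in tool [ 0.     0.986 -0.164]
```

Emit:
jog_arm:
  moves:
    - [0,1,-0.2,0,0,0]
    - [0,1,-0.2,0,0,0]
    - [0,0,0,0,0,0]
    - [0,0,0,0,0,0]

```text
t: 17.25
tool_pos: [0.512, 0.2208, 0.1814]
tool_rot: [-0.945, 1.288, -1.52]
contact_force: [-0.3, -0.2, -0.9]
opening: 0.0322
```

Emit:
jog_arm:
  moves:
    - [0,1,-0.2,0,0,0]
    - [0,1,-0.2,0,0,0]
    - [0,0,0,0,0,0]
    - [0,0,0,0,0,0]

```text
t: 17.65
tool_pos: [0.5122, 0.2209, 0.18]
tool_rot: [-0.944, 1.288, -1.52]
contact_force: [-0.8, -0.8, 2.0]
opening: 0.032
```

The pin met the handle tops at the predicted height. Now I'll release in steps.

Emit:
jog_arm:
  moves:
    - [0,1,0,0,0,0]
    - [0,0,0,0,0,0]
    - [0,0,0,0,0,0]
  grip: 45

```text
t: 17.95
tool_pos: [0.5115, 0.2209, 0.1778]
tool_rot: [-0.946, 1.289, -1.52]
contact_force: [-1.3, -0.1, -0.6]
opening: 0.0454
```

Emit:
jog_arm:
  moves:
    - [0,1,0,0,0,0]
    - [0,0,0,0,0,0]
    - [0,0,0,0,0,0]
  grip: 54

```text
t: 18.25
tool_pos: [0.5117, 0.2207, 0.1767]
tool_rot: [-0.946, 1.289, -1.52]
contact_force: [-3.1, 1.3, -1.9]
opening: 0.0541
```

Emit:
jog_arm:
  moves:
    - [0,0,0,0,0,0]
    - [0,0,0,0,0,0]
    - [0,0,0,0,0,0]
    - [0,0,0,0,0,0]
  grip: 68

```text
t: 18.65
tool_pos: [0.5129, 0.2206, 0.1782]
tool_rot: [-0.943, 1.287, -1.521]
contact_force: [-0.2, 0.5, 0.0]
opening: 0.068
```

```bash
python3 e.py .176
python3 - <<'E'
from h import *
ctrl.get_obs();cv2.imwrite("pics/w11.png",ctrl.get_image("wrist")[:,:,::-1]);cv2.imwrite("pics/s11.png",ctrl.get_image("side")[:,:,::-1])
E
```

```text
t 18.65 tcp [0.5129 0.2206 0.1782] pin [0.5058 0.2226 0.1729] clip up [-0.002 -0.     1.   ] F [-0.2  0.5  0. ] op 0.06804267666331917
yaw -0.3053 shift [ 0.2 -3.3 -0.8] unit down in tool [ 0.001  0.986 -0.166]
```

Emit:
jog_arm:
  moves:
    - [0,0,0,0,0,0]
    - [0,0,0,0,0,0]
    - [0,-10,0,0,0,0]
    - [0,-15,0,0,0,0]
    - [0,-25,0,0,0,0]
    - [0,-30,0,0,0,0]
    - [0,-30,0,0,0,0]
    - [-30,-20,0,-0.05,0,0]
    - [-30,0,0,-0.05,0,0]
    - [-30,0,0,-0.05,0,0]
    - [0,0,0,0,0,0]
  grip: 85.4

```text
t: 19.85
tool_pos: [0.5202, 0.315, 0.3061]
tool_rot: [-1.041, 1.417, -1.437]
contact_force: [0.7, -0.3, -0.6]
opening: 0.0851
```

Run:
```python
from h import *
o=ctrl.get_obs();print(o["t"],o["tool_pos"],o["contact_force"])
ims={n:ctrl.get_image(n)[:,:,::-1] for n in("wrist","side","scene")}
for n,i in ims.items():cv2.imwrite(f"pics/{n}12.png",i)
c,s=np.cos(-.305),np.sin(-.305)
def W(x,y,z):return [.5044+(c*x-s*y)/1e3,.2228+(s*x+c*y)/1e3,z/1e3]
b=[W(-23.5,18,226),W(-23.5,-18,226),W(23.5,18,226),W(23.5,-18,226),W(0,20,176),W(0,-20,176)]
print(proj("wrist",b,o).round(0).tolist());print(proj("side",b).round(0).tolist())
w=ims["wrist"];g=((w.max(2).astype(int)-w.min(2)<35)&(w.max(2)>60)).astype(np.uint8)
f=lambda r,c0,c1,m:print(r,''.join('#' if k else '.' for k in m[r,c0:c1:3]))
P=proj("wrist",b,o);r0,r1=int(P[:,1].min())-25,int(P[:,1].max())+25;c0,c1=int(P[:,0].min())-40,int(P[:,0].max())+40
print(r0,r1,c0,c1)
for r in range(max(r0,0),min(r1,419),5):f(r,max(c0,0),c1,g)
```

```text
19.85 [0.52022385 0.31504716 0.30613178] [ 0.6757011  -0.34841963 -0.58792216]
[[263.0, 298.0], [264.0, 338.0], [324.0, 298.0], [322.0, 338.0], [291.0, 267.0], [290.0, 307.0]]
[[231.0, 146.0], [235.0, 152.0], [245.0, 143.0], [249.0, 148.0], [240.0, 157.0], [244.0, 164.0]]
242 363 223 363
242 ...............................................
247 ...............................................
252 ................###.......###..................
257 ................###.......###..................
262 ................###.......###..................
267 ................###........##..................
272 ................#############..................
277 ................##############.................
282 ................###...###.#####................
287 ...............####..####..#####...............
292 ..............#####...###.#######..............
297 ............#######...###.##########...........
302 ............#######..####.##########...........
307 ............########################...........
312 ............######...####...########...........
317 ............#####............#######...........
322 ............####..............######...........
327 ............####...............#####...........
332 ............####................####...........
337 ............####................####...........
342 .............##..................##............
347 ...............................................
352 ...............................................
357 ...............................................
362 ...............................................
```

The mask from the last wrist image shows the clip upright. Its bars are at columns 265 and 325 (expected 263 and 323), spanning rows 294–343 as expected, with the pin in the middle. Handing in.

```bash
python3 -c "
from station import ctrl
print(ctrl.finish_job())"
```

```text
the job is handed in; nothing more can be done
None
```

The gaping cedar tostonera is pressed shut, and the loose clip is on its two handles and released. I handed the job in at about 20 s, with the arm drawn back and clear.

**Pressing it shut:** My first try missed. The fingertips proved to be about 35 mm behind the reported TCP, so they passed above the moving leaf. I lifted and repeated it deeper. The fingers then stopped at 19.3 mm, close to the shut pair's 20 mm, with almost no side force.

**Clipping it:** The clip sat about 9° tilted in the gripper. I corrected for that by tilting the wrist. I then lowered the clip until its pin touched the handle tops at the predicted height (about 3 N), and let go in steps.

**Last checks:**
- **Bars:** In the last wrist image they are within 2–3 pixels of where a centred, upright clip should show.
- **Pin:** It is centred between the bars but about 5 pixels off along the handles. That could mean it sits a few millimetres higher or further along than intended.
- **Contact:** The tool's force readings were near zero after release.

**Not confirmed by eye:** I had used all 12 pictures, so these last checks are from image numbers and forces only. I made no final check of the bowls, ladle and pitcher, but all the moves stayed clear of them.

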